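# Take the soaked bearings out of the jar and close it again

## Task

The skate bearings in the brown jar have soaked long enough. Take the tin lid off by its tab: first tip it up to about 30 degrees with its far edge still resting on the jar's rim, so that the drips run back, then lift it off and lay it flat on the free part of the black rubber mat. Lift the bearing stack out by its blue knob, stand it upright in the free part of the steel drip tray and put the lid back on the jar, seated level all round, leaving the jar where it stands and the other things undisturbed.

Things in the scene. Friction and masses are not known exactly. Their poses are not given: they have to be found in the camera images.
- lid: loose tin lid, 80 g, on the jar: round plate 118 mm across, 3 mm thick, with a skirt reaching 12 mm below the plate's underside (inside 114 mm across: 5 mm play all round on the rim). No knob; a flat tab stands out from its edge along its own +x. Origin: middle of the plate's underside, which lies on the jar's rim; z up. Flat on the mat the origin is 15 mm above the table
- lid_tab (a point): the place to grip on the lid's tab, 76 mm from the lid's middle along its +x. The tab is 26 mm wide (across y), 4 mm thick (plate underside up to 4 mm) and runs level from the lid's edge at 59 to 88 mm from the middle; its two side edges can be pinched from above
- lid_heel (a point): point on the lid's far edge, across from the tab: 57 mm from the middle along -x, at the plate's underside
- jar: brown glass jar, round, loose but heavy (about 1.4 kg), body 110 mm across, 112 mm high, 4 mm glass, floor 6 mm thick. The mouth is 104 mm across outside and 96 mm inside. Origin: middle of its underside. It must stay where it stands
- jar_rim (a point): middle of the jar's mouth at rim height, 112 mm above the table
- stack: bearing stack standing in the jar, 160 g, 102 mm high: a white foot disc 60 mm across and 6 mm thick, six bearings 22 mm across on a rod, a blue knob on top. Origin: middle of the foot's underside; z up along the rod. It may stand a few mm off the jar's middle
- stack_knob (a point): middle of the blue knob (upright cylinder 22 mm across and 20 mm high), 92 mm above the stack's underside; in the jar its top is 4 mm below the rim
- mat: black rubber mat fixed to the table, 200 mm (its x) by 140 mm (its y), 3 mm thick; origin: middle of its underside. The skate tool lies on its -x end; its middle and +x end are free for the lid
- tray: steel drip tray fixed to the table, outside 180 mm (its x) by 130 mm (its y), rim 18 mm high, walls and floor 3 mm; origin: middle of its underside. The orange wheel lies in its -x half; the +x half is free for the stack. (Taller fixed machines stand only along the back and sides of the table)
- wheel: orange skate wheel lying flat in the tray, 58 mm across, 34 mm high, origin: middle of its underside. Leave alone
- skate_tool: yellow plastic T-shaped skate tool lying on the mat, 103 mm long along its y, 62 mm wide, 11 mm high, origin about its middle at the underside. Leave alone
- oil_bottle: slim white oil bottle beside the jar, 38 mm across, 140 mm high, origin: middle of its underside. Leave alone
- grease_pot: green pot with white cap beside the jar, 53 mm across, 46 mm high, origin: middle of its underside. Leave alone
- spare_wheel: blue skate wheel lying flat on the tiles, 58 mm across, 34 mm high, origin: middle of its underside. Leave alone
- bearing_tin: shallow steel tin with three bearings, 64 mm across, 21 mm high, origin: middle of its underside. Leave alone
- puller: red anodized bearing puller lying on the tiles, 120 mm long along its y, 50 mm wide, 16 mm high, origin: about its middle at the underside. Leave alone
- brush: small brush with a wooden back lying on the tiles, 130 mm long along its y, 18 mm wide, 17 mm high, origin: near its middle at the underside. Leave alone
Mind the look-alikes: they are no part of the job. What is shaped like the lid but turquoise is not meant.

How it is judged:
On the way, in this order (a step that is already met when the one before it is completed fails the run):
1. the lid is tipped up (over 17 degrees) with its far edge still on the jar's rim (within 12 mm of rim height) (angle between lid's own z axis and vertical between 0.3 and 1.2 rad and z of lid_tab in the frame of jar_rim above 0.03 m and z of lid_heel in the frame of jar_rim between -0.02 and 0.012 m and horizontal distance between lid_heel and jar_rim below 0.075 m), for 0.3 s.
2. the lid lies flat on the mat (x of lid in the frame of mat between -0.05 and 0.075 m and y of lid in the frame of mat between -0.05 and 0.05 m and z of lid in the frame of mat below 0.02 m and (angle between lid's own z axis and vertical below 0.08 rad or angle between lid's own z axis and vertical above 3.06 rad)), for 0.2 s.
3. the bearing stack is lifted clear of the jar (z of stack in the frame of jar_rim above 0.003 m), for 0.1 s.
At the end, for the whole second after the job is handed in: The lid is back on the jar, seated level (3 degrees) on the rim; the stack stands upright (5 degrees) on the tray floor, its foot wholly inside; both released and at rest; jar upright, within 25 mm of where it stood; other things within 20 mm of where they were (horizontal distance between lid and jar_rim below 0.01 m and z of lid in the frame of jar_rim between -0.005 and 0.005 m and angle between each of lid, jar's own z axis and vertical below 0.05 rad and x of stack in the frame of tray between -0.062 and 0.062 m and y of stack in the frame of tray between -0.037 and 0.037 m and z of stack in the frame of tray below 0.008 m and angle between stack's own z axis and vertical below 0.08 rad and distance of jar from where it was at the start of the episode below 0.025 m and linear speed of each of lid, stack below 0.02 m/s); the robot touches nothing.
It fails at once if the jar is shoved more than 30 mm or tipped (distance of jar from where it was at the start of the episode above 0.03 m or angle between jar's own z axis and vertical above 0.2 rad).
It fails at once if the bearing stack is tipped over (angle between stack's own z axis and vertical above 0.9 rad).
It fails at once if another thing is moved more than 20 mm or knocked over (distance of any of wheel, skate_tool, oil_bottle, grease_pot, spare_wheel, bearing_tin, puller, brush from where it was at the start of the episode above 0.02 m or angle between oil_bottle's own z axis and vertical above 0.4 rad).
It also fails if it takes over 72 s, if anything falls off the work surface, if the arm or the gripper's body presses on something with over 40 N, if the wrist force passes 120 N, or if a joint passes its speed limit or range.

## Robot

A 6-joint arm with a two-finger parallel gripper is mounted at the origin on the work surface. World frame = base frame: x ahead of the robot, y to its left, z up, the work surface at z = 0. Lengths are in m, angles in rad, forces in N, time in s.
With the tool pointing down it reaches from about 0.25 to 0.725 m from the base axis. Payload 4 kg.
Tool frame: the origin (TCP) lies on the centre line of the jaws, within the pads' length; the fingertips stand 17 mm ahead of it and the grasp point (between the pads) lies 2 mm behind it; z points along the fingers, y is the line along which they close (so a half turn about z gives the same grasp; the last joint's range is limited). The gripper opens to 85 mm and grips with 20 to 120 N. Pads are 22 mm wide; open, the fingers measure 114 mm over their backs; the gripper's body (76 mm by 85 mm) begins 54 mm behind the grasp point. The pads swing forward as they close: fully open they stand 13 mm farther back than shut.
Start: joints at [1.148, 0.241, 0.005, 1.335, 0, 1.571], TCP at [0.205, 0.456, 0.248] pointing down, gripper open.
Joint ranges: [-2.72, 2.72], [-1.05, 1.87], [-1.09, 1.28], [-1.99, 2.15], [-1.42, 1.44], [-3.14, 3.14]. Speed limits (rad/s): [2.79, 2.79, 3.14, 3.14, 3.14, 3.14].

## Interface

Orientations are given as a unit quaternion [x, y, z, w].
In Python, from workcell import get_obs, imaging, order gives the robot as it stands.
- The arm moves only by the tool apply_moves, never from a script. Its argument "targets" is a list that holds one entry, the list of rows, each a list of 5 numbers: the shift along the world's x, y, z in units of 40 mm (1.0 is 40 mm), then the turn about the world's z in degrees, then the gripper command: -1 is shut, 1 is fully open, values between are in proportion. In form: [[[dx, dy, dz, turn, fingers], ...]]. A call has 1 to 8 rows; each row shifts and turns the commanded pose from where the row before left it; what a row does not reach is not made up. A row lasts 1/12 s, in which the tool goes at most 41.7 mm and 7.16 degrees, less where a joint would pass 70% of its speed; a pose out of reach is approached as far as the arm can. A call is refused whole if a number of a shift passes 1 or a number of a turn 7.16, either way. A call with a gripper value outside its range is refused whole. The fingers move at their own pace and stop on an object; the grip force is fixed at half the most. Time passes only in rows, so rows that do not move let the fingers close. It gives the time, the measured TCP pose, the force, the opening and the grip force at its end, in the units of the state.
- get_obs(): the state, without advancing time (a new reading comes with each control period).
- imaging.camera(name): name is "side" or "top" or "wrist"; returns (picture, depth): 420x560x3 uint8, blue, green, red; 420x560 float32, m along the optical axis (not along the pixel's ray), 0 where there is no reading.
- imaging.get_calibration(name): a dict with "camera_matrix" (3x3 intrinsics, pixels), "eye" and "rotation" of the camera in the world; the wrist camera has in their place "hand_eye" (4x4, takes a point from camera to tool coordinates, whose origin is the TCP and whose axes are the flange's). Camera axes: x right, y down, z forward; pixel columns grow to the right and rows downward; lengths in m; the calibration is good to about 2 mm. The wrist camera is an equidistant fisheye: a pixel r from the principal point sees the ray r / f radians off the axis. A picture is of the moment at which its call begins: read the wrist's pose just before it. get_calibration takes no time and is no camera call.
- order.job_done(): hands the job in; it is judged then, once.
The state is a dict: "clock": time; "joint_pos": joint angles; "joint_vel": joint speeds; "tau": joint torques, N m; "eef_pos": TCP position; "tool_rot": TCP orientation; "ft_force": force on the tool from outside, world axes, zero at the start; "ft_torque": the same for the moment, N m; "grip_width": finger opening in m; "grasp_force": force on a finger pad.
Only numpy, scipy, OpenCV 4.12 (cv2) and the standard library are available. Lean on these libraries where they do the work, as an engineer would, in place of code of your own. Each camera call takes 0.05 s, during which the arm holds its last target. There are 200 camera calls.

## Working session

There is one attempt and no reset: what is moved stays moved. The work goes in short steps, Python scripts to look and compute and a tool call to move; the robot and the scene stay as the last step left them, time stands still between calls to the robot, and variables do not carry over. Pictures are saved under pics/ and viewed, at most 10 in all, crops included, and the job is handed in when it is done.

Besides the shell and the picture viewer there is one more tool, called after "Call:" by a JSON object that holds its "name" and its "arguments", one argument or row to a line. apply_moves: Moves the arm, as the interface text tells. Its arguments: {"type":"object","properties":{"targets":{"type":"array","items":{"type":"array","items":{"type":"array","items":{"type":"number"}}}}},"required":["targets"]}

```bash
mkdir -p pics; ls; cat > h.py <<'E'
import numpy as np, cv2
from workcell import get_obs, imaging, order
def cloud(name):
    p,d=imaging.camera(name); c=imaging.get_calibration(name)
    K=np.array(c["camera_matrix"]);v,u=np.mgrid[0:420,0:560]
    X=np.stack([(u-K[0,2])/K[0,0]*d,(v-K[1,2])/K[1,1]*d,d],-1)
    return p,d,X@np.array(c["rotation"]).T+np.array(c["eye"])
E
python3 - <<'E'
from h import *
print(get_obs())
for n in("top","side"):
    p,d,W=cloud(n); np.savez(n,p=p,d=d,W=W); cv2.imwrite(f"pics/{n}0.png",p); print(imaging.get_calibration(n))
print(imaging.get_calibration("wrist"))
E
```

```text
pics
{'clock': 0.0, 'joint_pos': array([1.14800229e+00, 2.41406516e-01, 3.70776652e-03, 1.33519474e+00,
       1.56617838e-05, 1.57079282e+00]), 'joint_vel': array([ 0.00036331,  0.00051454,  0.00037318, -0.00105765, -0.000513  ,
        0.00069946]), 'tau': array([ 8.38149663e-04, -3.72317362e+01,  2.52408957e+01,  1.70253601e-02,
       -7.26198391e-05, -2.00897688e-05]), 'eef_pos': array([0.20490367, 0.4554253 , 0.24740987]), 'tool_rot': array([ 2.09824203e-01,  9.77738566e-01, -1.02359560e-03, -2.27678126e-04]), 'ft_force': array([-0.65477014, -0.67103005, -0.0565852 ]), 'ft_torque': array([-0.00157174,  0.01592255,  0.02711569]), 'grasp_force': 0.0, 'grip_width': 0.0853942260135898}Traceback (most recent call last):
  File "<stdin>", line 4, in <module>
  File "h.py", line 7, in cloud
    return p,d,X@np.array(c["rotation"]).T+np.array(c["eye"])
               ~^~~~~~~~~~~~~~~~~~~~~~~~~~
ValueError: matmul: Input operand 1 has a mismatch in its core dimension 0, with gufunc signature (n?,k),(k,m?)->(n?,m?) (size 4 is different from 3)
```

```bash
sed -i 's/X@np.array(c\["rotation"\]).T/X@Rot.from_quat(c["rotation"]).as_matrix().T/; 1a from scipy.spatial.transform import Rotation as Rot' h.py
python3 - <<'E'
from h import *
for n in("top","side"):
    p,d,W=cloud(n); np.savez(n,p=p,d=d,W=W); cv2.imwrite(f"pics/{n}0.png",p); print(imaging.get_calibration(n))
print(imaging.get_calibration("wrist"))
E
```

```text
{'camera_matrix': array([[497.14386585,   0.        , 275.73676578],
       [  0.        , 497.14386585, 213.48268575],
       [  0.        ,   0.        ,   1.        ]]), 'eye': array([0.3898191 , 0.00310952, 1.32169595]), 'rotation': array([-0.70531486,  0.7058337 , -0.04115965,  0.05133832])}
{'camera_matrix': array([[545.9987646 ,   0.        , 277.89451197],
       [  0.        , 545.9987646 , 213.99319291],
       [  0.        ,   0.        ,   1.        ]]), 'eye': array([ 0.471145  , -1.11238709,  1.12965684]), 'rotation': array([ 0.91909948, -0.01212701,  0.01220951, -0.39364961])}
{'camera_matrix': array([[325.1922621 ,   0.        , 277.86691482],
       [  0.        , 325.1922621 , 207.17358101],
       [  0.        ,   0.        ,   1.        ]]), 'hand_eye': array([[-5.86052907e-04, -9.44613806e-01, -3.28183507e-01,
         8.47653758e-02],
       [ 9.99999827e-01, -5.36876550e-04, -2.40450242e-04,
        -6.55550959e-04],
       [ 5.09385892e-05, -3.28183591e-01,  9.44613957e-01,
        -1.25517287e-01],
       [ 0.00000000e+00,  0.00000000e+00,  0.00000000e+00,
         1.00000000e+00]])}
```

View pics/top0.png

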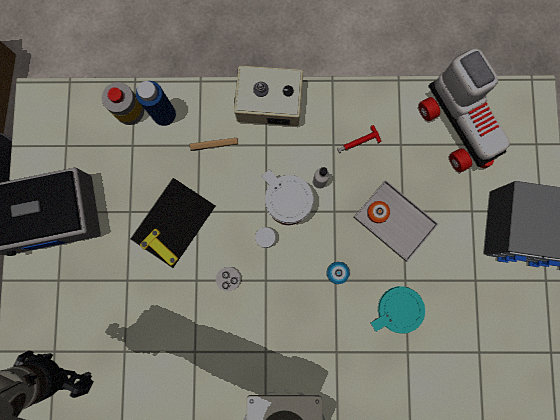

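View pics/side0.png

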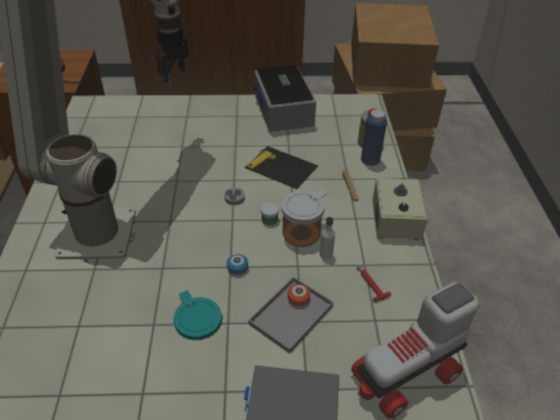

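```bash
cat > m.py <<'E'
from h import *
def comp(m,seed):
    n,l=cv2.connectedComponents(m.astype(np.uint8)); return l==l[seed[1],seed[0]]
for n,s in(("top",(290,199)),("side",(300,206))):
    f=np.load(n+".npz");p,W=f["p"],f["W"];z=W[...,2]
    m=comp((z>.105)&(z<.125),s)&(p.min(-1)>110)
    P=W[m];c=np.median(P,0)
    # lid disc: erode tab away
    o=cv2.morphologyEx(m.astype(np.uint8),cv2.MORPH_OPEN,cv2.getStructuringElement(cv2.MORPH_ELLIPSE,(21,21)))>0
    D=W[o];ct=cv2.findContours(o.astype(np.uint8),0,1)[0][0][:,0]
    (cx,cy),r=cv2.minEnclosingCircle(D[:,:2].astype(np.float32))
    Q=P[:,:2]-[cx,cy];far=P[np.hypot(*Q.T)>.064]
    t=far.mean(0)[:2]-[cx,cy] if len(far) else np.zeros(2)
    print(n,"lid",cx,cy,r,D.mean(0),"tab",len(far),np.degrees(np.arctan2(t[1],t[0])),np.hypot(*Q.T).max())
f=np.load("top.npz");p,W=f["p"],f["W"];hsv=cv2.cvtColor(p,cv2.COLOR_BGR2HSV);z=W[...,2]
m=comp(p.max(-1)<60,(173,210));
c=np.array([W[y,x] for x,y in [(174,179),(215,207),(172,267),(131,238)]]);print("mat corners",c.round(3))
m=comp((z>.012)&(z<.024)&(np.abs(W[...,1]+.245)<.14),(388,184)) 
c=np.array([W[y,x] for x,y in [(386,182),(436,224),(407,260),(355,214)]]);print("tray corners",c.round(3))
for nm,(x,y) in dict(tool=(157,245),wheel=(378,211),bottle=(321,174),pot=(266,237),tin=(229,279),spare=(338,272)).items(): print(nm,W[y,x].round(3))
big=cv2.resize(p[150:300,110:460],None,fx=2.28,fy=2.28,interpolation=2);cv2.imwrite("pics/crop0.png",big)
E
python3 m.py
```

```text
top lid 0.5889384746551514 -0.012814255431294441 0.04996459186077118 [ 0.5898171  -0.0126389   0.11595523] tab 100 44.827404523800965 0.08772911460458997
side lid 0.5573623776435852 -0.008061423897743225 0.049983780831098557 [ 0.56152142 -0.01039392  0.11619013] tab 300 2.7589086144991053 0.11041584084747647
mat corners [[ 0.657  0.297  0.007]
 [ 0.582  0.186 -0.002]
 [ 0.421  0.297  0.002]
 [ 0.498  0.408  0.004]]
tray corners [[ 0.646 -0.272  0.013]
 [ 0.534 -0.401  0.01 ]
 [ 0.439 -0.319  0.021]
 [ 0.562 -0.19   0.002]]
tool [0.479 0.335 0.015]
wheel [ 0.565 -0.244  0.039]
bottle [ 0.642 -0.09   0.137]
pot [0.497 0.047 0.048]
tin [0.39  0.143 0.02 ]
spare [ 0.408 -0.138  0.033]
```

View pics/crop0.png

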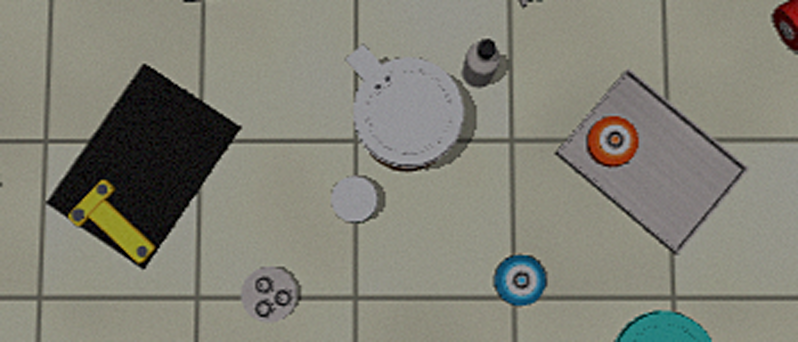

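```bash
cat >> h.py <<'E'
def ray(name,uv,zp):
    c=imaging.get_calibration(name);K=np.array(c["camera_matrix"]);R=Rot.from_quat(c["rotation"]).as_matrix();e=np.array(c["eye"])
    uv=np.atleast_2d(uv).astype(float);d=np.c_[(uv-K[:2,2])/K[0,0],np.ones(len(uv))]@R.T
    return e+d*((zp-e[2])/d[:,2])[:,None]
E
python3 - <<'E'
from h import *
for n,s in(("top",(290,199)),("side",(300,206))):
    f=np.load(n+".npz");p,W=f["p"],f["W"];z=W[...,2]
    m=((z>.108)&(z<.124)).astype(np.uint8);_,l=cv2.connectedComponents(m);m=(l==l[s[1],s[0]]).astype(np.uint8)
    o=cv2.morphologyEx(m,cv2.MORPH_OPEN,cv2.getStructuringElement(cv2.MORPH_ELLIPSE,(25,21)))
    ct=max(cv2.findContours(o,0,1)[0],key=len)[:,0]
    E=ray(n,ct,.115);(cx,cy),r=cv2.minEnclosingCircle(E[:,:2].astype(np.float32))
    A=np.c_[2*E[:,:2],np.ones(len(E))];s_=np.linalg.lstsq(A,(E[:,:2]**2).sum(1),rcond=None)[0]
    ys,xs=np.nonzero(m);P=ray(n,np.c_[xs,ys],.116)[:,:2];Q=P-s_[:2];rr=np.hypot(*Q.T);T=Q[(rr>.066)&(rr<.095)]
    t=T.mean(0)
    print(n,"fit",s_[:2],(s_[2]+s_[:2]@s_[:2])**.5,"enc",cx,cy,r,"tab",len(T),np.degrees(np.arctan2(t[1],t[0])),rr.max())
print("mat",ray("top",[(174,179),(215,207),(172.5,267),(131,239)],.003).round(3))
print("tray",ray("top",[(110+x/2.28,150+y/2.28) for x,y in[(628,71),(745,168),(677,254),(556,153)]],.018).round(3))
print("tool",ray("top",[(110+x/2.28,150+y/2.28) for x,y in[(155,250),(115,185),(105,180)]],.011).round(3))
E
```

```text
top fit [ 0.6006177  -0.01556643] 0.0427518752654173 enc 0.5995026230812073 -0.015702657401561737 0.05149397626519203 tab 192 122.71225635999926 0.08356225996385888Traceback (most recent call last):
  File "<stdin>", line 6, in <module>
ValueError: max() iterable argument is empty
```

```bash
python3 - <<'E'
from h import *
c=lambda x,y:(110+x/2.28,150+y/2.28)
print("mat",ray("top",[(174,179),(215,207),(172.5,267),(131,239)],.003).round(3))
print("tray",ray("top",[c(*a) for a in[(628,71),(745,168),(677,254),(556,153)]],.018).round(3))
print("tool",ray("top",[c(*a) for a in[(155,250),(115,185),(105,180)]],.011).round(3))
L=ray("top",[c(410,113),c(359,57)],.115);print("lid",L,ray("side",[(302,207),(321,194)],.115))
for n,s in(("top",(290,199)),("side",(300,206))):
    p=np.load(n+".npz")["p"];g=p.astype(int);m=((g.min(-1)>95)&(g[...,0]-g[...,2]>-8)).astype(np.uint8)
    _,l=cv2.connectedComponents(m,connectivity=4);m=(l==l[s[1],s[0]]).astype(np.uint8)
    m=cv2.morphologyEx(m,cv2.MORPH_CLOSE,np.ones((5,5)));o=cv2.morphologyEx(m,cv2.MORPH_OPEN,cv2.getStructuringElement(2,(23,17)))
    ct=cv2.findContours(o,0,1)[0]
    if ct:
        E=ray(n,max(ct,key=len)[:,0],.115)[:,:2].astype(np.float32);print(n,m.sum(),cv2.minEnclosingCircle(E),cv2.fitEllipse(E))
E
```

```text
mat [[0.658 0.298 0.003]
 [0.581 0.185 0.003]
 [0.421 0.295 0.003]
 [0.495 0.408 0.003]]
tray [[ 0.648 -0.27   0.018]
 [ 0.534 -0.401  0.018]
 [ 0.435 -0.32   0.018]
 [ 0.551 -0.184  0.018]]
tool [[0.44  0.28  0.011]
 [0.516 0.328 0.011]
 [0.521 0.34  0.011]]
lid [[ 0.58314385 -0.01406808  0.115     ]
 [ 0.64478257  0.04104583  0.115     ]] [[ 0.58497061 -0.02192913  0.115     ]
 [ 0.64175682  0.03065174  0.115     ]]
top 1972 ((0.5896379947662354, -0.010800966992974281), 0.06259851902723312) ((0.5871953368186951, -0.010710389353334904), (0.11525539308786392, 0.12004940211772919), 160.2604217529297)
side 1124 ((0.5878525972366333, -0.0074758208356797695), 0.06342963129281998) ((0.587831437587738, -0.010223187506198883), (0.11601705849170685, 0.12132400274276733), 118.90586853027344)
```

Call:
{"name": "apply_moves", "arguments": {
  "targets": [
    [[0.68,-0.65,0,-6.94,1],[0.68,-0.65,0,-6.94,1],[0.68,-0.65,0,-6.94,1],[0.68,-0.65,0,-6.94,1],[0.68,-0.65,0,-6.94,1],[0.68,-0.65,0,-6.94,1],[0.68,-0.65,0,-6.94,1],[0.68,-0.65,0,-6.94,1]]
  ]
}}

```text
clock: 0.82
eef_pos: [0.4237, 0.2464, 0.2482]
tool_rot: [0.643, 0.766, -0.0, -0.0]
ft_force: [0.7, -0.5, -0.3]
grip_width: 0.0856
grasp_force: 0.0
```

Call:
{"name": "apply_moves", "arguments": {
  "targets": [
    [[0.68,-0.65,0,-6.94,0.2],[0.68,-0.65,0,-6.94,0.2],[0.68,-0.65,0,-6.94,0.2],[0.68,-0.65,0,-6.94,0.2],[0.68,-0.65,0,-6.94,0.2],[0.68,-0.65,0,-6.94,0.2],[0.68,-0.65,0,-6.94,0.2],[0.68,-0.65,0,-6.94,0.2]]
  ]
}}

```text
clock: 1.48
eef_pos: [0.6412, 0.0384, 0.2478]
tool_rot: [0.926, 0.378, -0.0, -0.0]
ft_force: [0.0, 1.3, -0.2]
grip_width: 0.0516
grasp_force: 0.0
```

```bash
cat >> h.py <<'E'
def wpose():
    o=get_obs();T=np.eye(4);T[:3,:3]=Rot.from_quat(o["tool_rot"]).as_matrix();T[:3,3]=o["eef_pos"];return T
def wray(T,uv,zp):
    c=imaging.get_calibration("wrist");K=np.array(c["camera_matrix"]);M=T@np.array(c["hand_eye"])
    q=(np.atleast_2d(uv).astype(float)-K[:2,2])/K[0,0];r=np.hypot(*q.T);r=np.maximum(r,1e-9)
    d=np.c_[q*(np.sin(r)/r)[:,None],np.cos(r)]@M[:3,:3].T;e=M[:3,3]
    return e+d*((zp-e[2])/d[:,2])[:,None]
def look(tag):
    T=wpose();p,d=imaging.camera("wrist");cv2.imwrite(f"pics/{tag}.png",p);np.savez(tag,p=p,d=d,T=T)
    o=get_obs();print(o["clock"],T[:3,3].round(4),"tool y deg",np.degrees(np.arctan2(T[1,1],T[0,1])).round(2),o["grip_width"],o["joint_pos"].round(2))
E
python3 -c "
from h import *
look('w1')"
```

```text
1.5333 [0.6412 0.0384 0.2478] tool y deg -45.62 0.05090718474070818 [ 0.05  0.54  0.45  1.47 -0.    2.43]
```

View pics/w1.png

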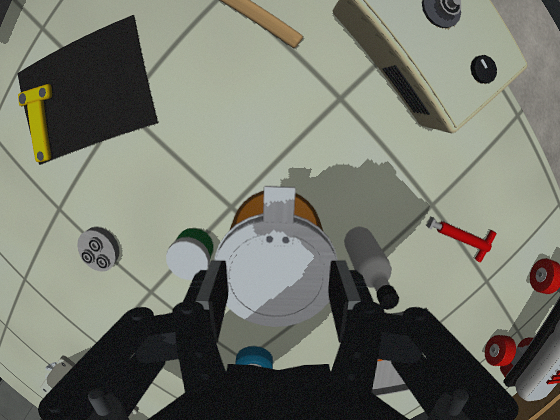

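```bash
python3 - <<'E'
from h import *
T=np.load("w1.npz")["T"]
P=wray(T,[(264,187),(296,188),(266,219),(294,219),(278,325),(216,268),(340,268)],.115);print(P.round(4))
e=P[:2].mean(0)[:2];r=P[2:4].mean(0)[:2];u=e-P[4,:2];L=np.linalg.norm(u);u/=L
print("len",L,"dir",np.degrees(np.arctan2(u[1],u[0])),"edges dir",np.degrees(np.arctan2(*(e-r)[::-1])),"width",np.linalg.norm(P[0]-P[1]),"c",e-u*.088,P[4,:2]+u*.059,"grip",e-u*.012)
E
```

```text
[[ 0.6418  0.0548  0.115 ]
 [ 0.6597  0.0354  0.115 ]
 [ 0.6225  0.0341  0.115 ]
 [ 0.6392  0.017   0.115 ]
 [ 0.5468 -0.0542  0.115 ]
 [ 0.5547  0.0336  0.115 ]
 [ 0.6348 -0.0482  0.115 ]]
len 0.14374884444191396 dir 43.694409096459 edges dir 44.452620334598286 width 0.026425638376144072 c [ 0.58710656 -0.01569925] [ 0.58945726 -0.01345332] grip [0.64205719 0.03680245]
```

Call:
{"name": "apply_moves", "arguments": {
  "targets": [
    [[0,0,-0.9,0,0.2],[0,0,-0.9,0,0.2],[0,0,-0.8,0,0.2],[0,0,-0.57,0,0.2],[0,0,0,0,0.2],[0,0,0,0,-0.42],[0,0,0,0,-0.42],[0,0,0,0,-0.42]]
  ]
}}

```text
clock: 2.2
eef_pos: [0.642, 0.0402, 0.1242]
tool_rot: [0.925, 0.381, 0.002, 0.001]
ft_force: [-0.1, -0.2, -0.4]
grip_width: 0.0251
grasp_force: 20.7
```

Call:
{"name": "apply_moves", "arguments": {
  "targets": [
    [[0,0,0,0,-0.42],[0,0,0,0,-0.42],[0,0,0,0,-0.42],[0,0,0,0,-0.42]]
  ]
}}

```text
clock: 2.53
eef_pos: [0.6414, 0.0401, 0.1231]
tool_rot: [0.925, 0.381, 0.002, 0.0]
ft_force: [1.7, 0.3, 2.4]
grip_width: 0.0253
grasp_force: 21.0
```

Call:
{"name": "apply_moves", "arguments": {
  "targets": [
    [[-0.01,-0.01,0.2,0,-0.42],[-0.01,-0.01,0.2,0,-0.42],[-0.02,-0.02,0.2,0,-0.42],[-0.04,-0.04,0.26,0,-0.42],[0,0,0,0,-0.42]]
  ]
}}

```text
clock: 2.95
eef_pos: [0.6383, 0.0365, 0.159]
tool_rot: [0.925, 0.38, 0.002, 0.001]
ft_force: [0.0, 0.2, 0.5]
grip_width: 0.0253
grasp_force: 20.7
```

```bash
python3 -c "
from h import *
look('w2');p,_=imaging.camera('side');a=cv2.resize(p[120:300,190:400],None,fx=2,fy=2);b=np.load('w2.npz')['p'][130:400,100:460]
c=np.zeros((360,785,3),np.uint8);c[:,:420]=a;c[:270,425:]=b;cv2.imwrite('pics/c2.png',c)"
```

```text
3.0 [0.6383 0.0365 0.159 ] tool y deg -45.28 0.025265338688015584 [ 0.06  0.56  0.25  1.26 -0.    2.42]
```

View pics/c2.png

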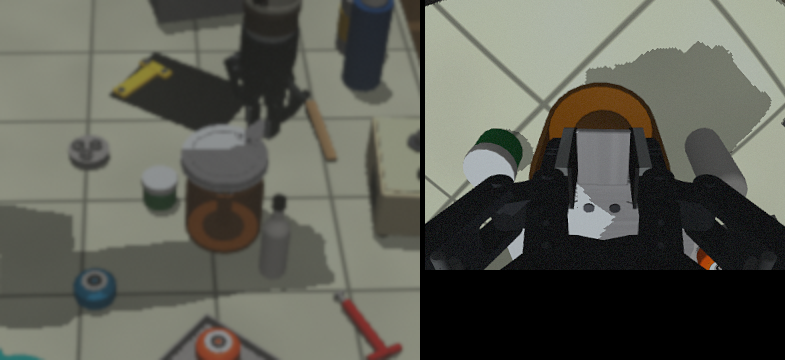

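Call:
{"name": "apply_moves", "arguments": {
  "targets": [
    [[-0.04,-0.04,0.2,0,-0.42],[-0.06,-0.06,0.2,0,-0.42],[-0.06,-0.06,0.2,0,-0.42],[-0.04,-0.04,0.1,0,-0.42],[0,0,0,0,-0.42],[0,0,0,0,-0.42],[0,0,0,0,-0.42],[0,0,0,0,-0.42]]
  ]
}}

```text
clock: 3.72
eef_pos: [0.6289, 0.0288, 0.1834]
tool_rot: [0.925, 0.381, -0.0, -0.0]
ft_force: [1.1, 0.0, -0.4]
grip_width: 0.025
grasp_force: 20.7
```

```bash
python3 -c "
from h import *
look('w3');p,d,W=cloud('side');a=cv2.resize(p[130:260,240:370],None,fx=3,fy=3);b=np.load('w3.npz')['p'][130:400,100:460]
c=np.zeros((390,755,3),np.uint8);c[:,:390]=a;c[:270,395:]=b;cv2.imwrite('pics/c3.png',c)
P=W[180:225,275:330].reshape(-1,3);P=P[(P[:,2]>.12)&(P[:,2]<.165)&(np.hypot(P[:,0]-.588,P[:,1]+.0125)<.045)]
for i in range(3):
  A=np.c_[P[:,:2],np.ones(len(P))];s=np.linalg.lstsq(A,P[:,2],rcond=None)[0];r=abs(A@s-P[:,2]);P=P[r<.006]
print(len(P),s,np.degrees(np.arctan(np.hypot(*s[:2]))))
u=np.array([.715,.70]);h=np.array([.588,-.0125])-.057*u;print('plane z at heel',s[:2]@h+s[2])"
```

```text
3.7667 [0.6289 0.0288 0.1834] tool y deg -45.26 0.025096319290596372 [0.05 0.53 0.27 1.31 0.   2.41]
0 [0. 0. 0.] 0.0
plane z at heel 0.0
```

View pics/c3.png

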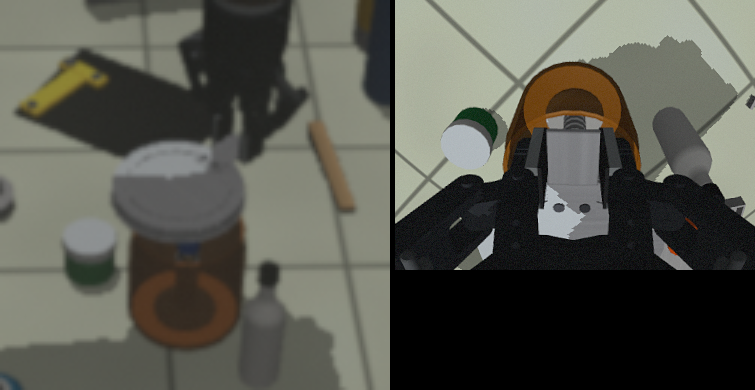

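```bash
python3 - <<'E'
from h import *
c=imaging.get_calibration("side");K=np.array(c["camera_matrix"]);R=Rot.from_quat(c["rotation"]).as_matrix()
u=np.array([.715,.70,0]);v=np.array([-.70,.715,0]);z=np.array([0,0,1.]);a=np.linspace(0,6.28,60)
g=np.array([.6289,.0288,.1744])
for th in(0,15,28,35):
    t=np.radians(th);x=u*np.cos(t)+z*np.sin(t);n=np.cross(x,v);cen=g-.076*x
    P=cen+.059*(np.cos(a)[:,None]*x+np.sin(a)[:,None]*v);q=(P-c["eye"])@R;px=(q[:,:2]/q[:,2:]*K[0,0]+K[:2,2]-[240,130])*3
    print(th,px.min(0).round(),px.max(0).round(),"heel",(cen-.057*x).round(3))
E
```

```text
0 [111. 141.] [244. 229.] heel [ 0.534 -0.064  0.174]
15 [113. 147.] [244. 253.] heel [ 0.537 -0.061  0.14 ]
28 [120. 151.] [246. 269.] heel [ 0.545 -0.053  0.112]
35 [125. 152.] [248. 275.] heel [ 0.551 -0.047  0.098]
```

Call:
{"name": "apply_moves", "arguments": {
  "targets": [
    [[0.13,0.13,-0.4,0,-0.42],[0.13,0.13,-0.4,0,-0.42],[0,0,-0.4,0,-0.42],[0,0,0,0,-0.42],[0,0,0,0,-0.41],[0,0,0,0,-0.41],[0,0,0,0,-0.41]]
  ]
}}

```text
clock: 4.4
eef_pos: [0.6403, 0.0391, 0.1373]
tool_rot: [0.925, 0.38, 0.001, 0.0]
ft_force: [-0.5, 0.6, 0.1]
grip_width: 0.0252
grasp_force: 19.0
```

Call:
{"name": "apply_moves", "arguments": {
  "targets": [
    [[0,0,0,0,-0.4],[0,0,0,0,-0.4],[0,0,0,0,-0.4]]
  ]
}}

```text
clock: 4.65
eef_pos: [0.6399, 0.0391, 0.1367]
tool_rot: [0.925, 0.38, 0.001, 0.0]
ft_force: [0.1, 0.2, -1.0]
grip_width: 0.0256
grasp_force: 8.8
```

Call:
{"name": "apply_moves", "arguments": {
  "targets": [
    [[0,0,0,0,-0.395],[0,0,0,0,-0.395]]
  ]
}}

```text
clock: 4.82
eef_pos: [0.6396, 0.0391, 0.1362]
tool_rot: [0.925, 0.381, 0.0, 0.0]
ft_force: [-0.1, 0.7, -1.0]
grip_width: 0.0259
grasp_force: 3.9
```

Call:
{"name": "apply_moves", "arguments": {
  "targets": [
    [[0,0,0,0,-0.393],[-0.03,-0.03,0.2,0,-0.393],[-0.03,-0.03,0.2,0,-0.393],[-0.04,-0.04,0.2,0,-0.393],[0,0,0,0,-0.393]]
  ]
}}

```text
clock: 5.23
eef_pos: [0.6365, 0.0348, 0.1629]
tool_rot: [0.925, 0.38, 0.002, 0.001]
ft_force: [-0.3, -0.5, 0.3]
grip_width: 0.0256
grasp_force: 1.9
```

```bash
cat > s.py <<'E'
from h import *
import sys
look(sys.argv[1])
p,_=imaging.camera('side');a=cv2.resize(p[130:260,240:370],None,fx=3,fy=3);b=np.load(sys.argv[1]+'.npz')['p'][130:400,100:460]
c=np.zeros((390,755,3),np.uint8);c[:,:390]=a;c[:270,395:]=b;cv2.imwrite(f'pics/c_{sys.argv[1]}.png',c)
E
python3 s.py w4
```

```text
5.2833 [0.6365 0.0348 0.1629] tool y deg -45.29 0.02576371239463192 [ 0.05  0.56  0.25  1.26 -0.    2.42]
```

View pics/c_w4.png

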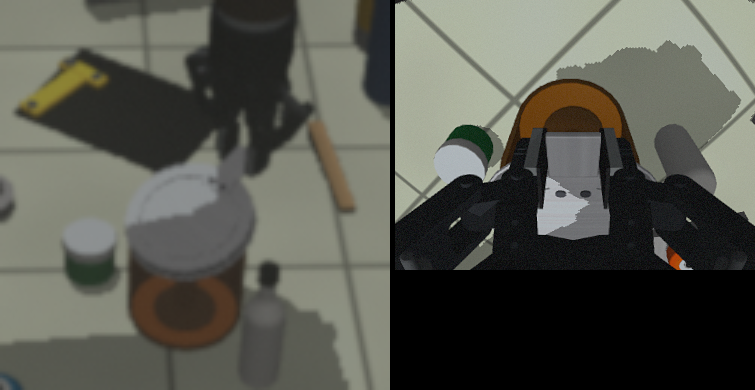

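Call:
{"name": "apply_moves", "arguments": {
  "targets": [
    [[-0.05,-0.05,0.2,0,-0.393],[-0.06,-0.06,0.2,0,-0.393],[-0.05,-0.05,0.16,0,-0.393],[0,0,0,0,-0.393],[0,0,0,0,-0.393],[0,0,0,0,-0.393],[0,0,0,0,-0.393],[0,0,0,0,-0.393]]
  ]
}}

```text
clock: 6.0
eef_pos: [0.629, 0.0289, 0.1819]
tool_rot: [0.925, 0.381, -0.0, -0.0]
ft_force: [-0.2, -0.2, -1.3]
grip_width: 0.0258
grasp_force: 1.8
```

```bash
cat > proj.py <<'E'
from h import *
# compare: bbox predictions of plate top outline vs bright lid mask in side view
p,_=imaging.camera('side');o=get_obs();print(o["clock"],o["eef_pos"],o["grasp_force"])
c=imaging.get_calibration("side");K=np.array(c["camera_matrix"]);R=Rot.from_quat(c["rotation"]).as_matrix()
u=np.array([.715,.70,0]);v=np.array([-.70,.715,0]);z=np.array([0,0,1.]);a=np.linspace(0,6.28,60)
g=o["eef_pos"]-[0,0,.009]
for th in(0,20,28,35):
    t=np.radians(th);x=u*np.cos(t)+z*np.sin(t);cen=g-.076*x
    P=cen+.059*(np.cos(a)[:,None]*x+np.sin(a)[:,None]*v);q=(P-c["eye"])@R;px=q[:,:2]/q[:,2:]*K[0,0]+K[:2,2]
    print(th,px.min(0).round(),px.max(0).round(),"heel",(cen-.057*x).round(3))
gg=p.astype(int);m=((gg.min(-1)>80)&(gg[...,0]-gg[...,2]>-8)).astype(np.uint8);_,l,st,_=cv2.connectedComponentsWithStats(m,connectivity=4)
k=l[195,295];print("mask bbox",st[k])
E
python3 proj.py
```

```text
6.05 [0.62906392 0.02883496 0.18189209] 1.8290065973997116
0 [277. 177.] [321. 207.] heel [ 0.534 -0.064  0.173]
20 [279. 180.] [322. 217.] heel [ 0.54  -0.059  0.127]
28 [280. 181.] [322. 220.] heel [ 0.545 -0.053  0.11 ]
35 [282. 181.] [323. 222.] heel [ 0.551 -0.047  0.097]
mask bbox [ 280  173   44   47 1358]
```

Call:
{"name": "apply_moves", "arguments": {
  "targets": [
    [[0,0,0,0,-0.5],[0,0,0,0,-0.6],[0,0,0,0,-0.6],[0,0,0.4,0,-0.6],[0,0,0.5,0,-0.6],[0,0,0.5,0,-0.6],[0,0,0.35,0,-0.6],[0,0.3,0,0,-0.6]]
  ]
}}

```text
clock: 6.72
eef_pos: [0.6311, 0.0395, 0.2564]
tool_rot: [0.925, 0.379, 0.003, 0.001]
ft_force: [0.2, 0.6, -0.3]
grip_width: 0.0237
grasp_force: 59.0
```

Call:
{"name": "apply_moves", "arguments": {
  "targets": [
    [[-0.07,0.7,0,0,-0.6],[-0.08,0.8,0,0,-0.6],[-0.08,0.9,0,0,-0.6],[-0.08,0.9,0,0,-0.6],[-0.08,0.9,0,0,-0.6],[-0.08,0.9,0,0,-0.6],[-0.08,0.9,0,0,-0.6],[-0.05,0.5,0,0,-0.6]]
  ]
}}

```text
clock: 7.38
eef_pos: [0.6034, 0.306, 0.2506]
tool_rot: [0.924, 0.382, -0.001, -0.001]
ft_force: [0.6, -1.1, -0.3]
grip_width: 0.0235
grasp_force: 59.0
```

Call:
{"name": "apply_moves", "arguments": {
  "targets": [
    [[0,0.3,-0.3,0,-0.6],[0,0,-0.7,0,-0.6],[0,0,-0.7,0,-0.6],[0,0,-0.7,0,-0.6],[0,0,-0.5,0,-0.6],[0,0,-0.3,0,-0.6],[0,0,0,0,-0.6]]
  ]
}}

```text
clock: 7.97
eef_pos: [0.6021, 0.3109, 0.118]
tool_rot: [0.925, 0.38, -0.005, 0.0]
ft_force: [-0.1, 0.2, -1.4]
grip_width: 0.024
grasp_force: 59.0
```

```bash
python3 -c "
from h import *
look('w5');p,_=imaging.camera('side');a=cv2.resize(p[100:230,210:360],None,fx=2.6,fy=2.6);b=np.load('w5.npz')['p'][20:400,90:470]
c=np.zeros((380,775,3),np.uint8);c[:338,:390]=a;c[:,395:]=b;cv2.imwrite('pics/c5.png',c)"
```

```text
8.0167 [0.6021 0.3109 0.118 ] tool y deg -45.3 0.02348022323898345 [ 0.48  0.67  0.35  1.25 -0.    2.84]
```

View pics/c5.png

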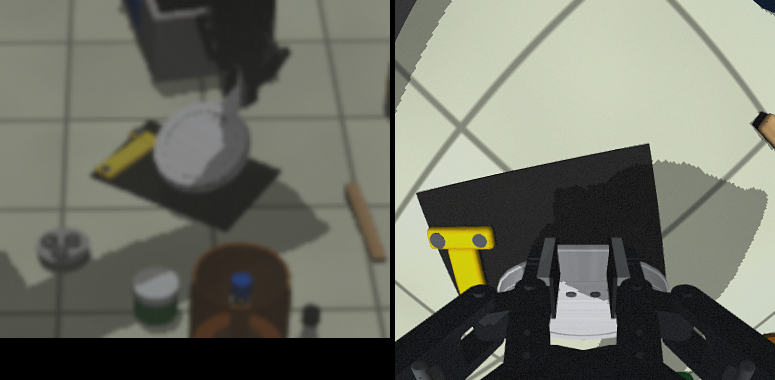

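Call:
{"name": "apply_moves", "arguments": {
  "targets": [
    [[0.05,0.1,-0.4,0,-0.42],[0,0,-0.4,0,-0.42],[0.1,0.1,-0.2,0,-0.42],[0.08,0.08,-0.25,0,-0.42],[0.06,0.06,-0.25,0,-0.42],[0.06,0.06,-0.25,0,-0.42],[0.04,0.04,-0.25,0,-0.42],[0.02,0.02,-0.1,0,-0.42]]
  ]
}}

```text
clock: 8.73
eef_pos: [0.6214, 0.3313, 0.0386]
tool_rot: [0.925, 0.381, -0.001, 0.0]
ft_force: [0.5, 0.6, 1.2]
grip_width: 0.0251
grasp_force: 27.6
```

Call:
{"name": "apply_moves", "arguments": {
  "targets": [
    [[0.01,0.01,-0.1,0,-0.42],[0,0,0,0,-0.42],[0,0,0,0,-0.42]]
  ]
}}

```text
clock: 8.98
eef_pos: [0.6215, 0.3312, 0.036]
tool_rot: [0.925, 0.38, -0.001, 0.0]
ft_force: [0.3, -0.2, 1.1]
grip_width: 0.0247
grasp_force: 27.4
```

Call:
{"name": "apply_moves", "arguments": {
  "targets": [
    [[0,0,-0.13,0,-0.42],[0,0,-0.1,0,-0.42],[0,0,0,0,-0.42],[0,0,0,0,-0.42]]
  ]
}}

```text
clock: 9.32
eef_pos: [0.6221, 0.3316, 0.0272]
tool_rot: [0.925, 0.381, 0.0, 0.0]
ft_force: [0.5, 1.1, 1.2]
grip_width: 0.0251
grasp_force: 27.2
```

Call:
{"name": "apply_moves", "arguments": {
  "targets": [
    [[0,0,0,0,-0.393],[0,0,0,0,-0.393],[0,0,0,0,-0.36],[0,0,0,0,-0.3],[0,0,0,0,-0.1],[0,0,0,0,0.1],[0,0,0,0,0.1]]
  ]
}}

```text
clock: 9.9
eef_pos: [0.6219, 0.3315, 0.027]
tool_rot: [0.925, 0.381, -0.0, -0.0]
ft_force: [-0.2, -0.2, 0.6]
grip_width: 0.0471
grasp_force: 0.0
```

Call:
{"name": "apply_moves", "arguments": {
  "targets": [
    [[0,0,0.5,0,0.1],[0,0,0.8,0,0.1],[0,0,0.8,0,0.1],[0,0,0.8,0,0.1],[0,0,0.8,0,0.1],[0,0,0.7,0,0.1],[-0.1,-0.5,0.6,0,0.1],[-0.3,-0.8,0.2,0,0.1]]
  ]
}}

```text
clock: 10.57
eef_pos: [0.6081, 0.2825, 0.2394]
tool_rot: [0.924, 0.382, 0.005, -0.001]
ft_force: [0.1, -0.2, -0.2]
grip_width: 0.0468
grasp_force: 0.0
```

```bash
cat > t.py <<'E'
from h import *
p,d,W=cloud("top");np.savez("top2",p=p,d=d,W=W);print(get_obs()["clock"],get_obs()["eef_pos"])
g=p.astype(int);m=((g.min(-1)>85)&(g[...,0]-g[...,2]>-8)).astype(np.uint8);m[:,240:]=0;m[300:]=0;m[:150]=0
_,l,st,ce=cv2.connectedComponentsWithStats(m,connectivity=4);i=1+st[1:,4].argmax();print("lid",st[i],ce[i],ray("top",ce[i],.018))
P=W[l==i];A=np.c_[P[:,:2]-P[:,:2].mean(0),np.ones(len(P))];s=np.linalg.lstsq(A,P[:,2],rcond=None)[0];print("slope,z",s)
h=cv2.cvtColor(p,cv2.COLOR_BGR2HSV);b=cv2.inRange(h,(100,90,40),(130,255,255));b[:150]=0;b[240:]=0;b[:,:250]=0;b[:,330:]=0
_,l,st,ce=cv2.connectedComponentsWithStats(b)
for i in range(1,len(st)):
    if st[i,4]>8: print("blue",st[i],ce[i],ray("top",ce[i],.108))
E
python3 t.py
```

```text
10.6167 [0.60492531 0.27413105 0.23954038]
lid [  91  182   94  118 5913] [133.57111449 250.19651615] [[0.46469896 0.39594046 0.018     ]]
slope,z [ 0.25358301 -0.84040439  0.68439608]
blue [286 195   8   9  58] [289.63793103 198.63793103] [[ 0.58657673 -0.01371469  0.108     ]]
```

Call:
{"name": "apply_moves", "arguments": {
  "targets": [
    [[-0.05,-0.8,0,0,0.1],[-0.05,-0.9,0,0,0.1],[-0.05,-0.9,0,0,0.1],[-0.05,-0.9,0,0,0.1],[-0.05,-0.9,0,0,0.1],[-0.05,-0.9,0,0,0.1],[-0.05,-0.9,0,0,0.1],[-0.05,-0.7,0,0,0.1]]
  ]
}}

```text
clock: 11.28
eef_pos: [0.5894, 0.0009, 0.2352]
tool_rot: [0.925, 0.38, -0.0, 0.0]
ft_force: [0.3, 0.8, 0.8]
grip_width: 0.0469
grasp_force: 0.0
```

Call:
{"name": "apply_moves", "arguments": {
  "targets": [
    [[0,-0.2,0,0,0.1],[0,0,0,0,0.1],[0,0,0,0,0.1]]
  ]
}}

```text
clock: 11.53
eef_pos: [0.59, -0.0043, 0.2351]
tool_rot: [0.925, 0.38, 0.0, -0.0]
ft_force: [-1.3, 0.7, 0.3]
grip_width: 0.0468
grasp_force: 0.0
```

```bash
cat > k.py <<'E'
from h import *
look('w6');f=np.load('w6.npz');p,T=f['p'],f['T']
h=cv2.cvtColor(p,cv2.COLOR_BGR2HSV);b=cv2.inRange(h,(100,90,40),(130,255,255))
_,l,st,ce=cv2.connectedComponentsWithStats(b)
for i in range(1,len(st)):
    if st[i,4]>30: print("blue",st[i],ce[i],wray(T,ce[i],.106))
E
python3 k.py; python3 t.py
```

```text
11.5833 [ 0.59   -0.0043  0.2351] tool y deg -45.32 0.04686253340104018 [-0.01  0.43  0.24  1.38  0.    2.35]
blue [272 197  25  30 605] [284.0661157 211.4231405] [[ 0.58797389 -0.01369679  0.106     ]]
blue [242 318  23  12  67] [252.13432836 322.91044776] [[ 0.48205949 -0.07500402  0.106     ]]
11.6333 [ 0.59004515 -0.00299699  0.2349892 ]
lid [ 154  186   49   49 1644] [178.65815085 211.03953771] [[0.56845827 0.27966226 0.018     ]]
slope,z [-0.48981633 -0.89667933  0.02390756]
```

```bash
python3 - <<'E'
from h import *
f=np.load("top2.npz");W=f["W"];d=f["d"]
for (x,y) in [(178,211),(164,211),(193,211),(178,198),(178,226),(168,201),(170,192),(188,221)]:
    w=W[y-3:y+4,x-3:x+4].reshape(-1,3); print((x,y),np.median(w,0).round(4))
E
```

```text
(178, 211) [0.5687 0.2813 0.0197]
(164, 211) [0.5685 0.3186 0.019 ]
(193, 211) [0.5684 0.2414 0.0196]
(178, 198) [0.6032 0.2822 0.02  ]
(178, 226) [0.5283 0.2799 0.0193]
(168, 201) [0.5951 0.3077 0.0209]
(170, 192) [0.6221 0.3065 0.0073]
(188, 221) [0.5417 0.2539 0.019 ]
```

Call:
{"name": "apply_moves", "arguments": {
  "targets": [
    [[-0.05,-0.24,0,0,0.1],[0,0,0,0,0.1],[0,0,-0.8,0,0.1],[0,0,-0.8,0,0.1],[0,0,-0.3,0,0.1],[0,0,0,0,0.1]]
  ]
}}

```text
clock: 12.13
eef_pos: [0.5851, -0.0134, 0.1549]
tool_rot: [0.925, 0.381, -0.004, -0.002]
ft_force: [-0.5, 0.4, -0.0]
grip_width: 0.0469
grasp_force: 0.0
```

Call:
{"name": "apply_moves", "arguments": {
  "targets": [
    [[0.06,0,-0.4,0,0.1],[0,0,-0.5,0,0.1],[0,0,-0.4,0,0.1],[0,0,0,0,0.1],[0,0,0,0,-0.4],[0,0,0,0,-0.8],[0,0,0,0,-0.8],[0,0,0,0,-0.8]]
  ]
}}

```text
clock: 12.8
eef_pos: [0.5915, -0.0138, 0.109]
tool_rot: [0.925, 0.381, 0.002, 0.0]
ft_force: [0.5, 0.2, 3.3]
grip_width: 0.0196
grasp_force: 58.7
```

Call:
{"name": "apply_moves", "arguments": {
  "targets": [
    [[0,0,0,0,-0.8],[0,0,0,0,-0.8],[0,0,0.2,0,-0.8],[0,0,0.3,0,-0.8],[0,0,0.3,0,-0.8],[0,0,0,0,-0.8]]
  ]
}}

```text
clock: 13.3
eef_pos: [0.5918, -0.0142, 0.1417]
tool_rot: [0.925, 0.38, 0.002, 0.001]
ft_force: [0.8, -1.0, -1.7]
grip_width: 0.0197
grasp_force: 58.7
```

Call:
{"name": "apply_moves", "arguments": {
  "targets": [
    [[0,0,0.4,0,-0.8],[0,0,0.6,0,-0.8],[0,0,0.6,0,-0.8],[0,0,0.6,0,-0.8],[0,0,0.35,0,-0.8],[0,0,0,0,-0.8],[-0.08,-0.3,0,0,-0.8],[-0.12,-0.5,0,0,-0.8]]
  ]
}}

```text
clock: 13.97
eef_pos: [0.5817, -0.0452, 0.2392]
tool_rot: [0.924, 0.382, -0.001, -0.001]
ft_force: [0.0, -0.4, -2.3]
grip_width: 0.0192
grasp_force: 58.8
```

Call:
{"name": "apply_moves", "arguments": {
  "targets": [
    [[-0.2,-0.75,0,0,-0.8],[-0.24,-0.9,0,0,-0.8],[-0.24,-0.9,0,0,-0.8],[-0.24,-0.9,0,0,-0.8],[-0.24,-0.9,0,0,-0.8],[-0.24,-0.9,0,0,-0.8],[-0.2,-0.8,0,0,-0.8],[-0.16,-0.6,0,0,-0.8]]
  ]
}}

```text
clock: 14.63
eef_pos: [0.5092, -0.315, 0.2383]
tool_rot: [0.925, 0.379, -0.002, -0.001]
ft_force: [1.0, 0.3, -2.1]
grip_width: 0.0194
grasp_force: 58.8
```

Call:
{"name": "apply_moves", "arguments": {
  "targets": [
    [[-0.03,-0.4,0,0,-0.8],[0,0,0,0,-0.8],[0,0,0,0,-0.8]]
  ]
}}

```text
clock: 14.88
eef_pos: [0.5098, -0.3285, 0.2392]
tool_rot: [0.925, 0.38, -0.001, -0.001]
ft_force: [-0.3, -0.1, -1.9]
grip_width: 0.0194
grasp_force: 58.9
```

```bash
python3 -c "
from h import *
look('w7');p,_=imaging.camera('side');a=p[190:360,220:400];a=cv2.resize(a,None,fx=2.2,fy=2.2);b=np.load('w7.npz')['p'][20:394,90:470]
c=np.zeros((374,780,3),np.uint8);c[:,:396]=a;c[:,400:]=b;cv2.imwrite('pics/c7.png',c)"
```

```text
14.9333 [ 0.5098 -0.3285  0.2392] tool y deg -45.37 0.01934531061301333 [-0.57  0.46  0.3   1.41  0.    1.79]
```

View pics/c7.png

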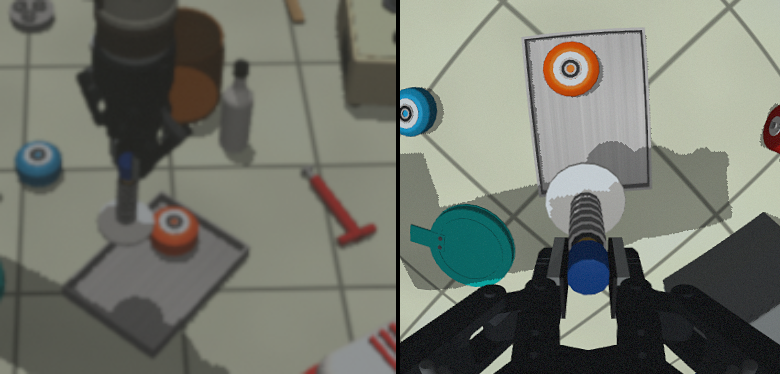

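```bash
python3 -c "
from h import *
f=np.load('w7.npz');P=wray(f['T'],[(214,54),(336,50),(341,205),(231,212)],.018);print(P.round(4),P.mean(0))"
```

```text
[[ 0.5576 -0.1863  0.018 ]
 [ 0.6502 -0.2746  0.018 ]
 [ 0.5359 -0.403   0.018 ]
 [ 0.4416 -0.3196  0.018 ]] [ 0.54633539 -0.29589907  0.018     ]
```

Call:
{"name": "apply_moves", "arguments": {
  "targets": [
    [[0.1,0,-0.4,0,-0.8],[0,0,-0.7,0,-0.8],[0,0,-0.7,0,-0.8],[0,0,-0.6,0,-0.8],[0,0,-0.4,0,-0.8],[0,0,-0.2,0,-0.8],[0,0,-0.1,0,-0.8],[0,0,0,0,-0.8]]
  ]
}}

```text
clock: 15.65
eef_pos: [0.515, -0.327, 0.1167]
tool_rot: [0.924, 0.381, -0.0, -0.0]
ft_force: [-0.7, 0.8, -1.9]
grip_width: 0.0195
grasp_force: 59.0
```

Call:
{"name": "apply_moves", "arguments": {
  "targets": [
    [[0,0,0,0,-0.8],[0,0,0,0,-0.8],[0,0,0,0,-0.8]]
  ]
}}

```text
clock: 15.9
eef_pos: [0.5156, -0.3285, 0.1187]
tool_rot: [0.925, 0.381, 0.001, 0.001]
ft_force: [1.0, -0.3, -2.1]
grip_width: 0.0196
grasp_force: 59.0
```

Call:
{"name": "apply_moves", "arguments": {
  "targets": [
    [[0,0,-0.12,0,-0.8],[0,0,-0.1,0,-0.8],[0,0,0,0,-0.8],[0,0,0,0,-0.8]]
  ]
}}

```text
clock: 16.23
eef_pos: [0.5143, -0.3279, 0.1077]
tool_rot: [0.925, 0.38, -0.0, -0.001]
ft_force: [0.5, 0.4, -1.7]
grip_width: 0.0198
grasp_force: 59.0
```

Call:
{"name": "apply_moves", "arguments": {
  "targets": [
    [[0,0,-0.05,0,-0.8],[0,0,0,0,-0.8],[0,0,0,0,-0.8]]
  ]
}}

```text
clock: 16.48
eef_pos: [0.5148, -0.3281, 0.1063]
tool_rot: [0.925, 0.381, 0.0, -0.0]
ft_force: [0.8, -0.4, -2.0]
grip_width: 0.0201
grasp_force: 59.1
```

Call:
{"name": "apply_moves", "arguments": {
  "targets": [
    [[0,0,-0.04,0,-0.8],[0,0,0,0,-0.8],[0,0,0,0,-0.8]]
  ]
}}

```text
clock: 16.73
eef_pos: [0.5149, -0.3281, 0.106]
tool_rot: [0.925, 0.381, 0.0, 0.0]
ft_force: [-1.9, 2.0, 5.2]
grip_width: 0.0194
grasp_force: 59.6
```

Call:
{"name": "apply_moves", "arguments": {
  "targets": [
    [[0,0,0,0,-0.55],[0,0,0,0,-0.5],[0,0,0,0,-0.45],[0,0,0,0,-0.35],[0,0,0,0,-0.1],[0,0,0,0,0.1],[0,0,0,0,0.1],[0,0,0.3,0,0.1]]
  ]
}}

```text
clock: 17.4
eef_pos: [0.5133, -0.3271, 0.1141]
tool_rot: [0.925, 0.381, -0.002, -0.002]
ft_force: [0.3, -0.3, -0.1]
grip_width: 0.0471
grasp_force: 0.0
```

Call:
{"name": "apply_moves", "arguments": {
  "targets": [
    [[0,0,0.5,0,0.1],[0,0,0.8,0,0.1],[0,0,0.8,0,0.1],[0,0,0.7,0,0.1],[0.1,0.6,0.3,0,0.1],[0.13,0.9,0,0,0.1],[0.13,0.9,0,0,0.1],[0.13,0.9,0,0,0.1]]
  ]
}}

```text
clock: 18.07
eef_pos: [0.5345, -0.1952, 0.2411]
tool_rot: [0.925, 0.38, 0.0, 0.0]
ft_force: [0.7, 0.6, -0.1]
grip_width: 0.0472
grasp_force: 0.0
```

Call:
{"name": "apply_moves", "arguments": {
  "targets": [
    [[0.15,0.9,0,0,0.1],[0.15,0.9,0,0,0.1],[0.15,0.9,0,0,0.1],[0.15,0.9,0,0,0.1],[0.15,0.9,0,0,0.1],[0.15,0.9,0,0,0.1],[0.15,0.9,0,0,0.1],[0.15,0.9,0,0,0.1]]
  ]
}}

```text
clock: 18.73
eef_pos: [0.5824, 0.0938, 0.2407]
tool_rot: [0.925, 0.381, 0.0, 0.0]
ft_force: [1.1, 0.3, -0.2]
grip_width: 0.0468
grasp_force: 0.0
```

Call:
{"name": "apply_moves", "arguments": {
  "targets": [
    [[0.15,0.9,0,0,0.1],[0.15,0.9,0,0,0.1],[0.15,0.9,0,0,0.1],[0.15,0.9,0,0,0.1],[0.1,0.6,0,0,0.1],[0,0,0,0,0.1],[0,0,0,0,0.1]]
  ]
}}

```text
clock: 19.32
eef_pos: [0.6101, 0.2616, 0.2397]
tool_rot: [0.924, 0.382, -0.001, 0.0]
ft_force: [-0.2, -0.1, 0.4]
grip_width: 0.0471
grasp_force: 0.0
```

```bash
cat > tab.py <<'E'
from h import *
look('w8');f=np.load('w8.npz');p,T=f['p'],f['T']
# tab from wrist: bright region, neighbourhood ahead of the fingers
g=p.astype(int);m=((g.min(-1)>85)&(g[...,0]-g[...,2]>-8)).astype(np.uint8)
_,l,st,ce=cv2.connectedComponentsWithStats(m,connectivity=4)
for i in np.argsort(-st[1:,4])[:4]+1: print(st[i],ce[i].round())
E
python3 tab.py
python3 - <<'E'
from h import *
p,d,W=cloud("top");np.savez("top3",p=p,d=d,W=W)
h=cv2.cvtColor(p,cv2.COLOR_BGR2HSV);b=cv2.inRange(h,(100,90,40),(130,255,255));b[:150]=0
_,l,st,ce=cv2.connectedComponentsWithStats(b)
for i in range(1,len(st)):
    if st[i,4]>15 and ce[i][0]>350: print("blue",st[i],ce[i],ray("top",ce[i],.105))
# jar mouth: orange-brown ring
b=cv2.inRange(h,(3,60,25),(22,255,255));b[:150]=0;b[250:]=0;b[:,:250]=0;b[:,330:]=0;b=cv2.morphologyEx(b,3,np.ones((5,5)))
ct=max(cv2.findContours(b,0,1)[0],key=cv2.contourArea)[:,0];print(cv2.boundingRect(ct))
E=ray("top",ct,.112)[:,:2].astype(np.float32);print("jar",cv2.fitEllipse(E),cv2.minEnclosingCircle(E))
cv2.imwrite("pics/f.png",np.hstack([cv2.resize(p[140:280,230:450],None,fx=1.8,fy=1.8)[:252],cv2.resize(np.load('w8.npz')['p'],(336,252))]))
E
```

```text
19.3667 [0.6101 0.2616 0.2397] tool y deg -45.1 0.04688633647221086 [ 0.4   0.59  0.51  1.49 -0.    2.76]
[ 190  116  105  128 8979] [242. 187.]
[ 437  240   65   62 1657] [474. 274.]
[   0    0   88  119 1128] [50. 64.]
[ 28 304  34  40 603] [ 44. 324.]
blue [413 225  10   9  65] [418.09230769 229.2       ] [[ 0.5106239  -0.32790357  0.105     ]]
blue [498 255  29   8 147] [512.01360544 258.39455782] [[ 0.43929055 -0.55194579  0.105     ]]
blue [529 260  31   7 157] [544.21656051 263.17197452] [[ 0.42774721 -0.62858367  0.105     ]]
(266, 178, 45, 47)
jar ((0.5805168747901917, -0.009388860315084457), (0.10559780150651932, 0.11542042344808578), 79.68215942382812) ((0.5803056955337524, -0.007525773718953133), 0.05893847346305847)
```

View pics/f.png

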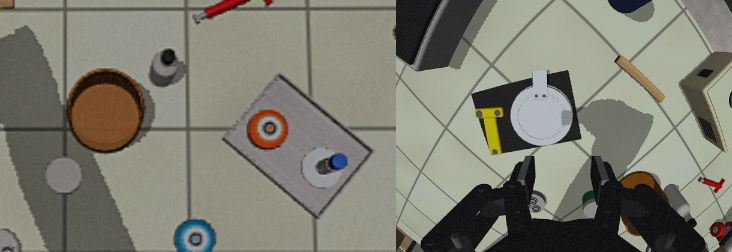

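```bash
python3 - <<'E'
from h import *
from scipy.optimize import least_squares
def fit(P,r):
    s=least_squares(lambda c:np.hypot(*(P-c).T)-r,P.mean(0),loss="soft_l1",f_scale=.001).x
    return s,np.median(abs(np.hypot(*(P-s).T)-r))
for n in("top3","top2"):
    p=np.load(n+".npz")["p"];h=cv2.cvtColor(p,cv2.COLOR_BGR2HSV)
    b=cv2.inRange(h,(3,60,25),(22,255,255));b[:150]=0;b[250:]=0;b[:,:250]=0;b[:,330:]=0;b=cv2.morphologyEx(b,3,np.ones((5,5)))
    ct=max(cv2.findContours(b,0,1)[0],key=cv2.contourArea)[:,0]
    E=ray("top",ct,.112)[:,:2];E=E[E[:,0]>.585];print(n,len(E),fit(E,.052),E.min(0),E.max(0))
print(ray("top",(288.6,199.4),.112))
f=np.load("w8.npz");p,T=f["p"],f["T"]
# lid disc + tab in wrist view
g=p.astype(int);m=((g.min(-1)>70)&(g[...,0]-g[...,2]>-8)).astype(np.uint8);_,l=cv2.connectedComponents(m,connectivity=4);m=(l==l[187,242]).astype(np.uint8)
m=cv2.morphologyEx(m,3,np.ones((7,7)));ct=max(cv2.findContours(m,0,1)[0],key=cv2.contourArea)[:,0]
P=wray(T,ct,.018)[:,:2];c,e=fit(P,.059);Q=P-c;r=np.hypot(*Q.T);t=Q[r>.075];a=np.degrees(np.arctan2(*t.mean(0)[::-1]));print("lid",c,e,"tab",len(t),a,"tip",r.max())
a=np.radians(a);print("grip",c+.076*np.array([np.cos(a),np.sin(a)]))
E
```

```text
top3 62 (array([ 0.58568203, -0.01031036]), np.float64(0.0006326691157847904)) [ 0.58514334 -0.0614095 ] [0.63773398 0.04213354]Traceback (most recent call last):
  File "<stdin>", line 9, in <module>
ValueError: max() iterable argument is empty
```

```bash
python3 - <<'E'
from h import *
from scipy.optimize import least_squares
def fit(P,r):
    s=least_squares(lambda c:np.hypot(*(P-c).T)-r,P.mean(0),loss="soft_l1",f_scale=.001).x
    return s,np.median(abs(np.hypot(*(P-s).T)-r))
f=np.load("w8.npz");p,T=f["p"],f["T"]
g=p.astype(int);m=((g.min(-1)>70)&(g[...,0]-g[...,2]>-8)).astype(np.uint8);m[:95]=0;m[255:]=0;m[:,:150]=0;m[:,330:]=0
_,l=cv2.connectedComponents(m,connectivity=4);m=(l==l[187,225]).astype(np.uint8)
m=cv2.morphologyEx(m,3,np.ones((7,7)));ct=max(cv2.findContours(m,0,1)[0],key=cv2.contourArea)[:,0];print(cv2.boundingRect(ct))
P=wray(T,ct,.018)[:,:2];c,e=fit(P,.059);Q=P-c;r=np.hypot(*Q.T);t=Q[r>.075];a=np.degrees(np.arctan2(*t.mean(0)[::-1]));print("lid",c,e,"tab",len(t),a,"tip",r.max())
a=np.radians(a);print("grip",c+.076*np.array([np.cos(a),np.sin(a)]))
E
```

```text
(190, 116, 105, 128)
lid [0.56722125 0.27632363] 0.0011126290032546782 tab 44 45.44732913565758 tip 0.08645476642282862
grip [0.62054017 0.33048167]
```

Call:
{"name": "apply_moves", "arguments": {
  "targets": [
    [[0.1,0.6,0,0,0.1],[0.1,0.6,0,0,0.1],[0.085,0.53,0,0,0.1],[0,0,-0.6,0,0.1],[0,0,-0.9,0,0.1],[0,0,-0.9,0,0.1],[0,0,-0.9,0,0.1],[0,0,0,0,0.1]]
  ]
}}

```text
clock: 20.08
eef_pos: [0.617, 0.3245, 0.0996]
tool_rot: [0.925, 0.379, -0.008, 0.001]
ft_force: [-1.3, -1.7, -2.5]
grip_width: 0.0468
grasp_force: 0.0
```

Call:
{"name": "apply_moves", "arguments": {
  "targets": [
    [[0,0,0,0,0.1],[0,0,0,0,0.1]]
  ]
}}

```text
clock: 20.25
eef_pos: [0.6232, 0.3286, 0.1113]
tool_rot: [0.925, 0.38, 0.002, -0.0]
ft_force: [0.2, 0.2, 0.8]
grip_width: 0.0469
grasp_force: 0.0
```

Down 84 mm, with a small y correction, then grip.

Call:
{"name": "apply_moves", "arguments": {
  "targets": [
    [[-0.03,0.06,-0.5,0,0.1],[0,0,-0.6,0,0.1],[0,0,-0.5,0,0.1],[0,0,-0.35,0,0.1],[0,0,-0.1,0,0.1],[0,0,0,0,0.1],[0,0,0,0,0.1]]
  ]
}}

```text
clock: 20.83
eef_pos: [0.6225, 0.3323, 0.0298]
tool_rot: [0.925, 0.38, 0.002, -0.0]
ft_force: [-0.3, 0.3, 0.4]
grip_width: 0.0468
grasp_force: 0.0
```

Call:
{"name": "apply_moves", "arguments": {
  "targets": [
    [[-0.01,-0.02,-0.08,0,0.1],[0,0,0,0,0.1],[0,0,0,0,-0.2],[0,0,0,0,-0.4],[0,0,0,0,-0.6],[0,0,0,0,-0.6],[0,0,0,0,-0.6],[0,0,0,0,-0.6]]
  ]
}}

```text
clock: 21.5
eef_pos: [0.6207, 0.331, 0.0243]
tool_rot: [0.925, 0.381, 0.001, -0.0]
ft_force: [-0.3, -0.0, 5.8]
grip_width: 0.0236
grasp_force: 58.8
```

Call:
{"name": "apply_moves", "arguments": {
  "targets": [
    [[0,0,0,0,-0.6],[0,0,0.2,0,-0.6],[0,0,0.4,0,-0.6],[0,0,0.6,0,-0.6],[0,0,0.7,0,-0.6],[0,0,0.7,0,-0.6],[0,0,0.7,0,-0.6],[0,0,0.7,0,-0.6]]
  ]
}}

```text
clock: 22.17
eef_pos: [0.6194, 0.3305, 0.1841]
tool_rot: [0.925, 0.381, -0.001, 0.0]
ft_force: [0.6, 0.9, -0.9]
grip_width: 0.024
grasp_force: 58.9
```

Call:
{"name": "apply_moves", "arguments": {
  "targets": [
    [[0,0,0.3,0,-0.6],[0,-0.4,0,0,-0.6],[0.05,-0.7,0,0,-0.6],[0.06,-0.8,0,0,-0.6],[0.06,-0.8,0,0,-0.6],[0.06,-0.8,0,0,-0.6],[0.06,-0.8,0,0,-0.6],[0.06,-0.8,0,0,-0.6]]
  ]
}}

```text
clock: 22.83
eef_pos: [0.6334, 0.1253, 0.1949]
tool_rot: [0.925, 0.381, -0.001, -0.0]
ft_force: [0.6, -0.1, -0.2]
grip_width: 0.0237
grasp_force: 58.9
```

Call:
{"name": "apply_moves", "arguments": {
  "targets": [
    [[0.05,-0.8,0,0,-0.6],[0,-0.7,0,0,-0.6],[0,-0.5,0,0,-0.6],[0,-0.2,0,0,-0.6],[0,0,0,0,-0.6],[0,0,0,0,-0.6],[0,0,0,0,-0.6]]
  ]
}}

```text
clock: 23.42
eef_pos: [0.636, 0.0403, 0.1953]
tool_rot: [0.924, 0.381, -0.0, -0.0]
ft_force: [0.3, 0.2, -0.9]
grip_width: 0.0235
grasp_force: 58.9
```

```bash
cat > sl.py <<'E'
from h import *
from scipy.optimize import least_squares
def lid(p,zp,s):
    g=p.astype(int);m=((g.min(-1)>80)&(g[...,0]-g[...,2]>-8)).astype(np.uint8);_,l=cv2.connectedComponents(m,connectivity=4);m=(l==l[s[1],s[0]]).astype(np.uint8)
    m=cv2.morphologyEx(m,3,np.ones((5,5)));ct=max(cv2.findContours(m,0,1)[0],key=cv2.contourArea)[:,0]
    P=ray("side",ct,zp)[:,:2];c=least_squares(lambda c:np.hypot(*(P-c).T)-.059,np.median(P,0),loss="soft_l1",f_scale=.001).x
    r=np.hypot(*(P-c).T)-.059;return cv2.boundingRect(ct),c.round(4),(abs(r)<.003).mean().round(2),len(P)
print("start",lid(np.load("side.npz")["p"],.115,(300,206)))
if __name__=="__main__":
    o=get_obs();p,_=imaging.camera("side");e=o["eef_pos"];z=e[2]-.0243+.018
    c=imaging.get_calibration("side");K=np.array(c["camera_matrix"]);q=(np.array([e[0]-.054,e[1]-.0535,z])-c["eye"])@Rot.from_quat(c["rotation"]).as_matrix();px=(q[:2]/q[2]*K[0,0]+K[:2,2]).astype(int)
    print(e,px,z,lid(p,z,px))
E
python3 sl.py
```

```text
start ((280, 188, 48, 32), array([ 0.5877, -0.011 ]), np.float64(0.72), 123)
[0.6360424  0.04025525 0.19529057] [301 184] 0.188990568534482 ((279, 168, 46, 33), array([ 0.5826, -0.0144]), np.float64(0.78), 120)
```

Call:
{"name": "apply_moves", "arguments": {
  "targets": [
    [[0.05,0.05,-0.2,0,-0.6],[0.04,0.035,-0.4,0,-0.6],[0,0,-0.4,0,-0.6],[0,0,-0.3,0,-0.6],[0,0,-0.1,0,-0.6],[0,0,0,0,-0.6],[0,0,0,0,-0.6],[0,0,0,0,-0.6]]
  ]
}}

```text
clock: 24.13
eef_pos: [0.6404, 0.0427, 0.1404]
tool_rot: [0.925, 0.381, 0.001, 0.0]
ft_force: [0.5, -0.6, -0.5]
grip_width: 0.0235
grasp_force: 58.9
```

```bash
python3 sl.py
```

```text
start ((280, 188, 48, 32), array([ 0.5877, -0.011 ]), np.float64(0.72), 123)
[0.64044432 0.04266285 0.14044047] [302 199] 0.13414046603349783 ((280, 182, 45, 33), array([ 0.5868, -0.0117]), np.float64(0.66), 122)
```

Good centring (within about 1.5 mm). Lowering in small steps.

Call:
{"name": "apply_moves", "arguments": {
  "targets": [
    [[-0.01,0.02,-0.15,0,-0.6],[0,0,-0.1,0,-0.6],[0,0,0,0,-0.6],[0,0,0,0,-0.6]]
  ]
}}

```text
clock: 24.52
eef_pos: [0.639, 0.0429, 0.129]
tool_rot: [0.925, 0.381, -0.001, -0.0]
ft_force: [-0.2, -0.3, -0.6]
grip_width: 0.0234
grasp_force: 58.9
```

Call:
{"name": "apply_moves", "arguments": {
  "targets": [
    [[0,0,-0.1,0,-0.6],[0,0,-0.05,0,-0.6],[0,0,0,0,-0.6],[0,0,0,0,-0.6]]
  ]
}}

```text
clock: 24.85
eef_pos: [0.6392, 0.0429, 0.1232]
tool_rot: [0.925, 0.381, -0.0, -0.0]
ft_force: [-0.2, -0.6, -1.7]
grip_width: 0.0233
grasp_force: 58.9
```

Call:
{"name": "apply_moves", "arguments": {
  "targets": [
    [[0,0,-0.05,0,-0.6],[0,0,0,0,-0.6],[0,0,0,0,-0.6]]
  ]
}}

```text
clock: 25.1
eef_pos: [0.6395, 0.043, 0.1217]
tool_rot: [0.925, 0.381, 0.0, 0.0]
ft_force: [0.4, -0.3, -0.1]
grip_width: 0.0239
grasp_force: 59.0
```

Call:
{"name": "apply_moves", "arguments": {
  "targets": [
    [[0,0,-0.03,0,-0.6],[0,0,0,0,-0.6],[0,0,0,0,-0.42],[0,0,0,0,-0.4],[0,0,0,0,-0.393],[0,0,0,0,-0.39],[0,0,0,0,-0.36],[0,0,0,0,-0.3]]
  ]
}}

```text
clock: 25.77
eef_pos: [0.639, 0.043, 0.1197]
tool_rot: [0.925, 0.381, -0.001, -0.0]
ft_force: [-0.8, 0.2, -1.1]
grip_width: 0.03
grasp_force: 0.0
```

Call:
{"name": "apply_moves", "arguments": {
  "targets": [
    [[0,0,0,0,-0.1],[0,0,0,0,0.1],[0,0,0,0,0.1],[0,0,0.3,0,0.1],[0,0,0.7,0,0.1],[0,0,0.8,0,0.1],[0,0,0.8,0,0.1],[0,0,0.3,0,0.1]]
  ]
}}

```text
clock: 26.43
eef_pos: [0.6411, 0.0431, 0.2418]
tool_rot: [0.925, 0.381, 0.004, 0.001]
ft_force: [0.3, -0.7, 1.2]
grip_width: 0.0466
grasp_force: 0.0
```

Call:
{"name": "apply_moves", "arguments": {
  "targets": [
    [[-0.1,0.6,0,0,0.1],[-0.1,0.8,0,0,0.1],[-0.1,0.9,0,0,0.1],[-0.1,0.9,0,0,0.1],[-0.1,0.9,0,0,0.1],[-0.1,0.6,0,0,0.1],[0,0,0,0,0.1],[0,0,0,0,0.1]]
  ]
}}

```text
clock: 27.1
eef_pos: [0.6148, 0.2327, 0.236]
tool_rot: [0.924, 0.382, -0.0, 0.0]
ft_force: [-0.4, -0.3, -0.0]
grip_width: 0.0471
grasp_force: 0.0
```

```bash
cat > fin.py <<'E'
from h import *
import sl
o=get_obs();print(o["clock"],o["eef_pos"])
ps,_,_=cloud("side");print("side lid",sl.lid(ps,.115,(300,206)))
p,d,W=cloud("top")
for (x,y) in [(290,199),(277,199),(303,199),(290,187),(290,212),(281,190),(299,209)]:
    w=W[y-2:y+3,x-2:x+3].reshape(-1,3); print((x,y),np.median(w,0).round(4))
h=cv2.cvtColor(p,cv2.COLOR_BGR2HSV);b=cv2.inRange(h,(100,90,40),(130,255,255))
_,l,st,ce=cv2.connectedComponentsWithStats(b)
for i in range(1,len(st)):
    if st[i,4]>15 and 400<ce[i][0]<440: print("knob",ce[i],ray("top",ce[i],.105))
E
python3 fin.py
```

```text
start ((280, 188, 48, 32), array([ 0.5877, -0.011 ]), np.float64(0.72), 123)
27.1 [0.61478087 0.23268992 0.23598137]
side lid ((261, 187, 66, 34), array([ 0.584, -0.012]), np.float64(0.44), 160)
(290, 199) [ 0.5841 -0.0145  0.1166]
(277, 199) [0.5846 0.0174 0.1153]
(303, 199) [ 0.5846 -0.0464  0.1159]
(290, 187) [ 0.6144 -0.0146  0.1156]
(290, 212) [ 0.5519 -0.0143  0.1174]
(281, 190) [0.6068 0.0076 0.1164]
(299, 209) [ 0.5597 -0.0364  0.1156]
knob [418.29032258 229.14516129] [[ 0.51075816 -0.32839142  0.105     ]]
```

```bash
python3 -c "
from h import *
print(order.job_done())"
```

```text
the job is handed in; nothing more can be done
None
```

I handed the job in at about 27 s. The cameras show the lid back on the jar, level and centred to about 2 mm, with the bearing stack upright in the free half of the tray; the judge returned no verdict. The first tip attempt raised the lid level, so I lowered it, eased the grip and tipped it to about 28 degrees.

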